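Isolate the tube labeller and gauge its nip with a taper blade

ROBOT

A 7-joint arm with a two-finger parallel gripper is mounted at the origin on the work surface. World frame = base frame: x ahead of the robot, y to its left, z up, the work surface at z = 0. Lengths are in m, angles in rad, forces in N, time in s.
With the tool pointing down it reaches from about 0.4 to 0.85 m from the base axis. Payload 4.5 kg.
Tool frame: the origin (TCP) lies at the very end of the fingers, on their centre line; the grasp point (between the pads) lies 19 mm behind it (ctrl.tcp_to_grasp is the distance from the TCP to the grasp point, in m); z points along the fingers, y is the line along which they close (so a half turn about z gives the same grasp; the last joint's range is limited). The gripper opens to 88 mm and grips with 3 to 60 N. Pads are 18 mm wide; open, the fingers measure 123 mm over their backs; the gripper's body (75 mm by 187 mm) begins 45 mm behind the grasp point.
Start: joints at [-1.298, 0.689, -0.195, 1.565, 0.157, 0.902, -0.215], TCP at [0.148, 0.607, 0.239] pointing down, gripper open.
Joint ranges: [-3.01, 3.01], [-0.46, 2.08], [-1.47, 1.51], [0.13, 2.56], [-1, 4.14], [0.04, 2.09], [-2.66, 2.66]. Speed limits (rad/s): [2.57, 2.57, 3.14, 3.14, 3.14, 3.14, 3.14].

INTERFACE

Orientations are given as a 3x3 rotation matrix whose columns are the frame's x, y, z axes.
In Python, from cell import ctrl, cams, workorder gives the robot as it stands.
- The arm moves only by the tool step_arm, never from a script. Its argument "motion" is a list of rows, each a list of 3 entries, a list of its own where there are three numbers: the shift along the tool's x, y, z in mm, then the turn about the tool's z in rad, then the closure, from -1 (fully open) to 1 (shut). A call has 1 to 12 rows; each row shifts and turns the commanded pose from where the row before left it, along the tool's axes as they then stand; what a row does not reach is not made up. A row lasts 1/12 s, in which the tool goes at most 41.7 mm and 7.16 degrees, less where a joint would pass 70% of its speed; a pose out of reach is approached as far as the arm can. A call is refused whole if a number of a shift passes 41.7 or a number of a turn 0.125, either way. A call with a gripper value outside its range is refused whole. The fingers move at their own pace and stop on an object; "newtons" is the grip in N (left out, the last holds). Time passes only in rows, so rows that do not move let the fingers close. It gives the time, the measured TCP pose, the force, the opening and the grip force at its end, in the units of the state.
- ctrl.read_state(): the state, without advancing time (a new reading comes with each control period).
- cams.read_camera(name): name is "scene" or "side" or "wrist"; returns (picture, depth): 400x640x3 uint8, red, green, blue; 400x640 float32, m along the optical axis (not along the pixel's ray), 0 where there is no reading.
- cams.camera_info(name): a dict with "camera_matrix" (3x3 intrinsics, pixels), "rvec" (rotation vector, rad) and "tvec" (3), from world to camera coordinates, as OpenCV has them. Camera axes: x right, y down, z forward; pixel columns grow to the right and rows downward; lengths in m; the calibration is good to about 2 mm. A picture is of the moment at which its call begins: read the wrist's pose just before it. camera_info takes no time and is no camera call; for the wrist camera it gives the pose at the moment of the call.
- workorder.sign_off(): hands the job in; it is judged then, once.
The state is a dict: "clock": time; "q": joint angles; "dq": joint speeds; "joint_torque": joint torques, N m; "ee_pos": TCP position; "eef_rot": TCP orientation; "ft_force": force on the tool from outside, world axes, zero at the start; "wrist_torque": the same for the moment, N m; "width": opening from 0.0 (shut) to 1.0 (fully open); "grasp_force": force on a finger pad.
Only numpy, scipy, OpenCV 4.12 (cv2) and the standard library are available. Lean on these libraries where they do the work, as an engineer would, in place of code of your own. Each camera call takes 0.05 s, during which the arm holds its last target. There are 200 camera calls.

TASK

Turn the labeller's rotary isolator fully off, then take the taper gauge out of its stand and slide its blade upright down between the two nip plates until both plates drag on it snugly, without jamming it in. Finish still gripping the gauge there, holding it still at that depth with its handle clear of the plates; do not let go, and leave the tube rack, label roll and screwdriver where they lie.

Things in the scene. Friction and masses are not known exactly. Their poses are not given: they have to be found in the camera images.
- isolator_handle (a joint): Angle of the isolator's black bar handle (64 long, 14 wide, 36 tall, on a 56 disc, on a grey box 120 x 80 x 55), about a vertical axis. 0 = off: bar parallel to the box's long side, at its stop. 1.5 = on: bar across the box, at the other stop. Starts near on; turn clockwise seen from above for off. Stiff: it stays where it is left; turning takes about 0.1 N m.
- isolator_grip (a point): Point on the isolator handle's axis at the height to grip: 93 mm above the table, 12 mm below the bar's top, 24 mm above the disc. Its x axis runs along the bar (turning with it), y across the 14 mm thickness, z up.
- gauge_grip (a point): Centre of the taper gauge's black handle (36 along x, 24 along y, 50 tall). From its underside a steel blade 20 wide (x), 80 long points straight down on the same axis: 10.5 thick (y) at the handle, tapering evenly to 2.5 at the tip (1 mm per 10 mm). About 140 g. Starts upright in the stand's slot, the handle's underside resting on the stand's top.
- gauge_tip (a point): Middle of the tip of the gauge's blade, 105 mm straight below gauge_grip; same axes.
- stand_slot (a point): Middle of the slot's mouth (27 x 15) in the top of the fixed aluminium gauge stand, 100 mm above the table (top 80 x 70, foot 100 x 90). The blade has to be drawn up 80 mm to come out. x along the slot, z up.
- set_plate_top (a point): The clamped nip plate: upright steel, 56 long (x), 8 thick, its rounded top (radius 4) 125 mm above the table. The point lies in the plane of its inner face, at mid-length, at the height of the top; the plate is on the -y side of it. x along the plate, y across the gap towards the other plate, z up. It does not shift on its carriage.
- sprung_plate_top (a point): The same point on the opposite, spring-backed nip plate of equal size (two coil springs behind it); this plate is on the +y side of its point. The gap is the distance between the two points: 4 to 6.5 mm, differing from start to start, 80 mm deep, open at the top and both ends. Same axes.
- gauge: The whole taper gauge; its origin is the middle of the blade's tip (same as gauge_tip).
- set_plate: The clamped nip plate as a body; its origin is on the inner face line, at mid-length, at table height.
- station: The nip station's fixed dark base, 150 x 130 x 15, origin under its centre; x along the plates, y across the gap. Both plates ride on one small carriage on it that slides easily along y (about 0.3 N, up to 6 mm either way from the middle), so they centre themselves on a blade that enters up to 3 mm off.
- stand: The fixed aluminium gauge stand; origin under its centre.
- rack: White tube rack with capped tubes, 80 x 140 x 45 plus tubes to 76 high, loose bystander; origin under its centre.
- label_roll: Roll of paper labels lying flat, 84 across, 30 high, loose bystander; origin under its centre.
- screwdriver: Screwdriver, 160 long, lying on the table along its x, loose bystander.
- sprung_plate: The spring-backed nip plate; origin in the plane of its inner face, at mid-length, at table height. Its springs press with 1.5 N at first and 2.2 N more for each mm that it is pushed back, up to 8 mm.
Mind the look-alikes: they are no part of the job. Of the things that look like the gauge, the largest one is meant.

How it is judged:
On the way, in this order (a step that is already met when the one before it is completed fails the run):
1. the isolator is turned off while the gauge is still in its stand (value of joint isolator_handle below 0.15 rad and z of gauge_tip in the frame of stand below 0.04 m), for 0.2 s.
2. the gauge is drawn up out of its stand (z of gauge_tip in the frame of stand above 0.101 m and contact force between the fingers and gauge above 2 N), for 0.1 s.
At the end, for the whole second after the job is handed in: Isolator under 0.15 rad; gauge gripped (over 3 N), still, upright within 0.12 rad, along the plates within 0.2 rad and 20 mm of their middle; tip between the plates 10 to 78 mm below their tops; 1.8 to 10 N between the blade and each plate (value of joint isolator_handle below 0.15 rad and contact force between gauge and set_plate between 1.8 and 10 N and contact force between gauge and sprung_plate between 1.8 and 10 N and z of gauge_tip in the frame of station between 0.047 and 0.115 m and x of gauge_tip in the frame of station between -0.02 and 0.02 m and y of gauge_tip in the frame of set_plate above 0 m and y of gauge_tip in the frame of sprung_plate below 0 m and angle between gauge's own z axis and vertical below 0.12 rad and angle between the y axis of gauge and the y axis of station, either way round below 0.2 rad and contact force between the fingers and gauge above 3 N and linear speed of gauge below 0.01 m/s); the arm keeps its last pose, push and grip.
It fails at once if the blade is jammed in: over 25 N on a plate (contact force between gauge and set_plate above 25 N or contact force between gauge and sprung_plate above 25 N).
It fails at once if a bystander (tube rack, label roll, screwdriver) is moved more than 20 mm (distance of any of rack, label_roll, screwdriver from where it was at the start of the episode above 0.02 m).
It also fails if it takes over 54 s, if anything falls off the work surface, if the arm or the gripper's body presses on something with over 40 N, if the wrist force passes 120 N, or if a joint passes its speed limit or range.

## Working session

There is one attempt and no reset: what is moved stays moved. The work goes in short steps, Python scripts to look and compute and a tool call to move; the robot and the scene stay as the last step left them, time stands still between calls to the robot, and variables do not carry over. Pictures are saved under pics/ and viewed, at most 10 in all, crops included, and the job is handed in when it is done.

Besides the shell and the picture viewer there is one more tool, called after "Call:" as a command line: name --argument value ..., lists and objects as JSON in quotes. step_arm: Moves the arm, as the interface text tells. Its arguments: {"type":"object","properties":{"motion":{"type":"array"},"newtons":{"type":"number"}},"required":["motion"]}

```bash
ls; mkdir -p pics; cat > h.py <<'E'
import numpy as np, cv2
from cell import ctrl, cams, workorder
def look(n):
    i=cams.camera_info(n); p,d=cams.read_camera(n)
    R,_=cv2.Rodrigues(np.array(i["rvec"],float)); return p,d,np.array(i["camera_matrix"],float),R,np.array(i["tvec"],float).ravel()
def cloud(d,K,R,t):
    v,u=np.mgrid[:d.shape[0],:d.shape[1]]
    c=np.stack([(u-K[0,2])/K[0,0]*d,(v-K[1,2])/K[1,1]*d,d],-1)
    P=(c-t)@R; P[d<=0]=np.nan; return P
def save(n,p): cv2.imwrite("pics/"+n+".png",p[...,::-1])
E
python3 - <<'E'
from h import *
s=ctrl.read_state(); print(s["clock"],s["ee_pos"],s["eef_rot"],ctrl.tcp_to_grasp)
for n in("scene","side"):
    p,d,K,R,t=look(n); save(n,p); np.savez("pics/"+n,p=p,d=d,K=K,R=R,t=t); print(n,K[0,0],-R.T@t,(d>0).mean())
E
```

```text
pics
0.0 [0.14774473 0.60663118 0.23788774] [[-9.71648590e-01  2.36429536e-01 -3.02591250e-04]
 [ 2.36429689e-01  9.71646883e-01 -1.82646135e-03]
 [-1.37817563e-04 -1.84622015e-03 -9.99998286e-01]] 0.0187
scene 462.9864160984176 [1.10758133 0.44008152 1.08043644] 0.99592578125
side 437.1369500413996 [0.28435948 0.89758441 0.78230738] 0.99605859375
```

View pics/scene.png

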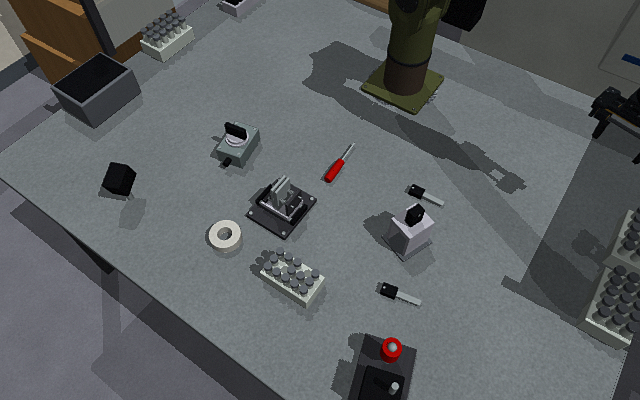

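View pics/side.png

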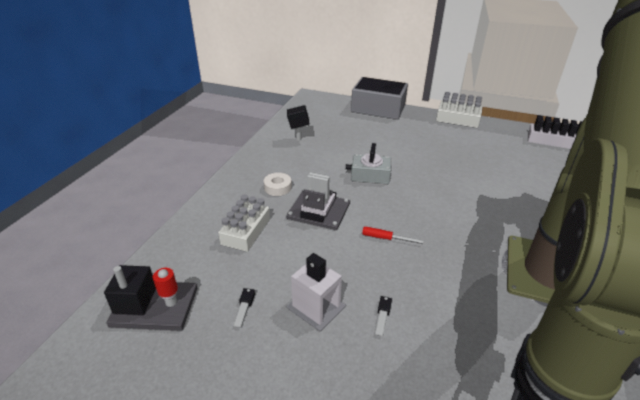

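The scene view shows the isolator at (236,140), the nip station at (282,203) and the stand with a black handle at (415,215). It also shows the rack (292,277), roll (225,236) and screwdriver (340,163). 

There are three gauge-like things: lying at (425,194), lying at (400,293), and upright in the stand at (415,214). Only the one in the stand fits "starts upright in the stand's slot". I'll confirm its size in a crop and measure.

```bash
python3 - <<'E'
from h import *
im=[]
def comp(P,m,name,zlo,zhi):
    mm=(m&(P[...,2]>zlo)&(P[...,2]<zhi)).astype(np.uint8)
    n,l,st,c=cv2.connectedComponentsWithStats(mm)
    for i in range(1,n):
        if st[i,4]<25: continue
        q=P[l==i]; r=cv2.minAreaRect((q[:,:2]*1000).astype(np.float32)); box=cv2.boxPoints(r)
        e1=box[1]-box[0]; e2=box[2]-box[1]; L=e1 if np.hypot(*e1)>np.hypot(*e2) else e2
        print(name,"px",c[i].round(),st[i,4],"ctr",np.round(r[0],1),"size",np.round(r[1],1),"longdir",round(np.degrees(np.arctan2(L[1],L[0]))%180,1),"z",np.nanpercentile(q[:,2],[5,50,98]).round(4),"med",np.median(q[:,:2],0).round(4))
for n in("scene","side"):
    f=np.load(f"pics/{n}.npz"); p,d=f["p"],f["d"]; P=cloud(d,f["K"],f["R"],f["t"])
    h=p.max(-1).astype(int); dark=h<60; ok=(P[...,0]<.85)&(P[...,0]>.1)&(P[...,1]>-.6)&(P[...,1]<.7)
    print(n)
    comp(P,ok&dark,"dark",.004,.2)
    for lo,hi,nm in((.09,.098+.012,"isotop/standtop"),(.115,.13,"plates"),(.13,.18,"gaugetop"),(.04,.06,"55box"),(.01,.018,"base"),(.003,.04,"low")):
        comp(P,ok,nm,lo,hi)
    roi=dict(scene=(370,170,90,140),side=(220,245,190,100))[n]
    x,y,w,hh=roi; im.append(cv2.resize(p[y:y+hh,x:x+w],None,fx=4,fy=4,interpolation=cv2.INTER_CUBIC))
H=560; c=np.hstack([cv2.resize(im[0],(360,560)),np.vstack([cv2.resize(im[1],(440,232)),np.zeros((328,440,3),np.uint8)])])
# nip station crop too
f=np.load("pics/scene.npz")["p"][165:245,235:330]; c[240:560,370:750]=cv2.resize(f,(380,320),interpolation=cv2.INTER_CUBIC)
save("crop",c)
E
```

```text
scene
dark px [390. 102.] 95 ctr [103.7  14.1] size [  7.1 168.7] longdir 90.6 z [0.0043 0.0095 0.0154] med [0.1034 0.0085]
dark px [235. 131.] 235 ctr [ 525.5 -260.3] size [18.4 66.1] longdir 95.2 z [0.0745 0.0973 0.1082] med [ 0.5283 -0.2567]
dark px [228. 159.] 230 ctr [ 592.3 -246.4] size [27.4 75.7] longdir 104.4 z [0.0093 0.0336 0.0514] med [ 0.5842 -0.2418]
dark px [121. 176.] 596 ctr [ 801.5 -415.2] size [136.8  55.6] longdir 32.6 z [0.0693 0.1172 0.128 ] med [ 0.8251 -0.3854]
dark px [281. 211.] 1406 ctr [618.4 -37.2] size [150.6 145.6] longdir 1.5 z [0.0103 0.0179 0.1007] med [ 0.6444 -0.0024]
dark px [416. 191.] 157 ctr [360.3 248.3] size [29.5 46.5] longdir 98.3 z [0.0055 0.0177 0.0234] med [0.3658 0.2462]
dark px [287. 196.] 25 ctr [604.  -16.8] size [24.9  5.5] longdir 2.2 z [0.0496 0.0579 0.0826] med [ 0.6027 -0.0185]
dark px [414. 215.] 287 ctr [505.7 295. ] size [25.6 37.5] longdir 158.7 z [0.1081 0.1444 0.1534] med [0.5137 0.2967]
dark px [398. 227.] 26 ctr [538.3 274. ] size [52.5  2.6] longdir 70.7 z [0.0909 0.096  0.0996] med [0.5385 0.2753]
dark px [397. 243.] 2
[... 12399 characters left out ...]
45. 236.] 560 ctr [738.3 140.9] size [161.1  71.8] longdir 61.0 z [0.0054 0.022  0.0394] med [0.7301 0.1902]
low px [384. 234.] 359 ctr [391.7   3.5] size [159.1  57.1] longdir 4.2 z [0.0081 0.0188 0.0267] med [0.4205 0.0251]
low px [166. 310.] 1997 ctr [813.2 414.8] size [111.7 122.7] longdir 106.8 z [0.0076 0.0202 0.0367] med [0.7944 0.4351]
low px [245. 305.] 404 ctr [648.  354.8] size [ 34.7 113.1] longdir 108.4 z [0.0071 0.014  0.0209] med [0.647  0.3498]
low px [318. 311.] 1018 ctr [500.5 293.3] size [102.1 102.8] longdir 159.8 z [0.0043 0.0078 0.0389] med [0.4816 0.3208]
low px [383. 313.] 384 ctr [355.6 277.3] size [27.3 98.9] longdir 94.3 z [0.0094 0.0143 0.0209] med [0.3553 0.2656]
```

View pics/crop.png

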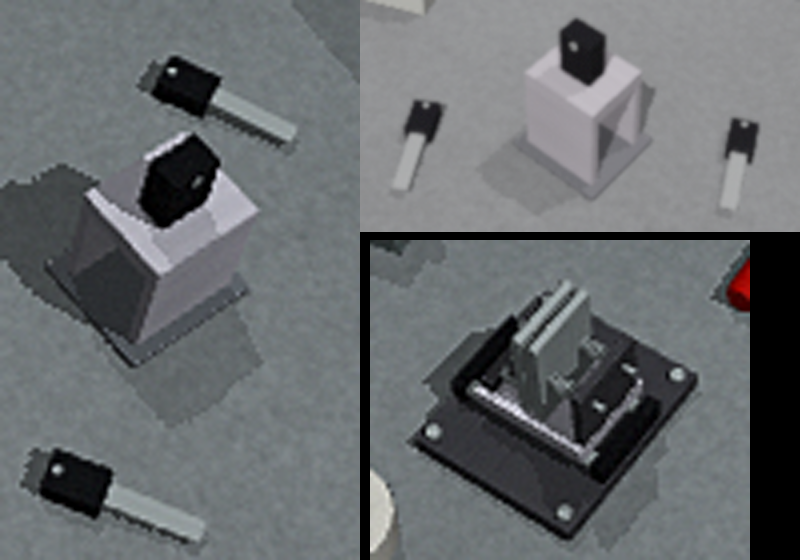

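The crop shows the 36 x 24 handle upright in the stand, top at z≈150 mm, centre (505,297) mm, long side at 160.5°. It is the largest of the three; the two lying ones have smaller handles and blades, so they are the look-alikes. 

- **Isolator:** axis about (523,-258), bar at 98°, box long side at 12°.
- **Nip:** near (615,-22), long side at 1°.

First move: turn the tool, then go towards the isolator.

Call:
step_arm --motion '[[[0, 0, 0], 0.119, -1], [[0, 0, 0], 0.119, -1], [[0, 0, 0], 0.119, -1], [[0, 0, 0], 0.119, -1], [[0, 0, 0], 0.119, -1], [[0, 0, 0], 0.119, -1], [[0, 0, 0], 0.119, -1], [[0, 0, 0], 0.119, -1], [[0, 0, 0], 0.119, -1], [[0, 0, 0], 0.119, -1]]'

```text
clock: 0.93
ee_pos: [0.1476, 0.6069, 0.2383]
eef_rot: [[-0.136, 0.991, -0.0], [0.991, 0.136, -0.001], [-0.001, -0.0, -1.0]]
ft_force: [0.4, 0.3, 0.0]
width: 0.997
grasp_force: 0.0
```

Call:
step_arm --motion '[[[-31.3, 24, 0], 0, -1], [[-31.3, 24, 0], 0, -1], [[-31.3, 24, 0], 0, -1], [[-31.3, 24, 0], 0, -1], [[-31.3, 24, 0], 0, -1], [[-31.3, 24, 0], 0, -1], [[-31.3, 24, 0], 0, -1], [[-31.3, 24, 0], 0, -1], [[-31.3, 24, 0], 0, -1], [[-31.3, 24, 0], 0, -1]]'

```text
clock: 1.77
ee_pos: [0.4306, 0.3298, 0.2385]
eef_rot: [[-0.142, 0.99, -0.001], [0.99, 0.142, -0.0], [-0.0, -0.001, -1.0]]
ft_force: [0.1, 1.1, 0.4]
width: 1.0
grasp_force: 0.0
```

Call:
step_arm --motion '[[[-39, 0.7, 0], 0, -1], [[-39, 0.7, 0], 0, -1], [[-39, 0.7, 0], 0, -1], [[-39, 0.7, 0], 0, -1], [[-39, 0.7, 0], 0, -1], [[-39, 0.7, 0], 0, -1], [[-39, 0.7, 0], 0, -1], [[-39, 0.7, 0], 0, -1], [[-39, 0.7, 0], 0, -1], [[-39, 0.7, 0], 0, -1]]'

```text
clock: 2.6
ee_pos: [0.4916, -0.0555, 0.2385]
eef_rot: [[-0.142, 0.99, -0.001], [0.99, 0.142, 0.0], [0.0, -0.001, -1.0]]
ft_force: [0.5, 0.5, -0.3]
width: 0.999
grasp_force: 0.0
```

Call:
step_arm --motion '[[[-38, 0.5, 0], 0, -1], [[-38, 0.5, 0], 0, -1], [[-38, 0.5, 0], 0, -1], [[-37, 0.5, 0], 0, -1], [[0, 0, 0], 0, -1]]'

```text
clock: 3.02
ee_pos: [0.5146, -0.2128, 0.2386]
eef_rot: [[-0.13, 0.992, 0.001], [0.991, 0.13, -0.007], [-0.007, 0.0, -1.0]]
ft_force: [0.1, -0.8, -0.1]
width: 0.997
grasp_force: 0.0
```

```bash
python3 - <<'E'
from h import *
s=ctrl.read_state(); print(s["ee_pos"],s["q"].round(2) if hasattr(s["q"],"round") else s["q"])
p,d,K,R,t=look("wrist"); save("w1",p); P=cloud(d,K,R,t); np.savez("pics/w1",p=p,P=P)
print("cam",-R.T@t, R[2])
def rect(m,nm):
    m=cv2.morphologyEx(m.astype(np.uint8),cv2.MORPH_OPEN,np.ones((3,3)))
    n,l,st,c=cv2.connectedComponentsWithStats(m)
    for i in range(1,n):
        if st[i,4]<200: continue
        q=P[l==i]; r=cv2.minAreaRect((q[:,:2]*1000).astype(np.float32)); b=cv2.boxPoints(r); e=max(b[1]-b[0],b[2]-b[1],key=np.linalg.norm)
        print(nm,c[i].round(),st[i,4],np.round(r[0],1),np.round(r[1],1),round(np.degrees(np.arctan2(e[1],e[0]))%180,1))
z=P[...,2]; rect((z>.1)&(z<.112),"bartop"); rect((z>.05)&(z<.06),"box"); rect((z>.12)&(z<.13),"plate")
E
```

```text
[ 0.51460969 -0.21283361  0.23860884] [ 0.29  0.59  0.02  1.78 -0.01  0.76  0.45]
cam [ 0.5042064  -0.12898471  0.38423035] [ 0.04343282 -0.3271171  -0.94398516]
bartop [328. 239.] 983 [ 524.8 -260.5] [13.5 63.9] 98.1
box [463.  21.] 1378 [618.2 -57.3] [60.8 23.6] 0.8
box [328. 215.] 4859 [ 525.1 -260.2] [120.2  79.6] 12.4
```

View pics/w1.png

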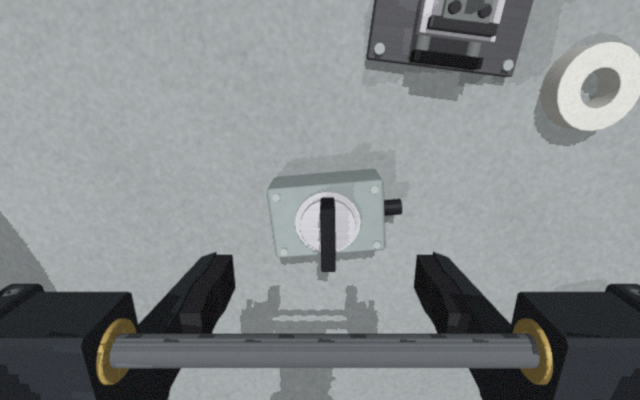

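The wrist view shows the bar centred at (328,239) on the box, with the station and roll beyond it. The 13.5 x 64 mm and 120 x 80 mm sizes match, and the axis is at (524.8,-260.5). Next I centre over it.

Call:
step_arm --motion '[[[-28, 1, 10], 0, -1], [[-28, 1, 20], 0, -1], [[0, 0, 20], 0, -1], [[0, 0, 10], 0, -1], [[0, 0, 0], 0, -1], [[0, 0, 0], 0, -1]]'

```text
clock: 3.57
ee_pos: [0.5251, -0.2557, 0.1784]
eef_rot: [[-0.144, 0.99, -0.001], [0.99, 0.144, 0.002], [0.002, -0.001, -1.0]]
ft_force: [0.2, 0.4, -0.1]
width: 1.005
grasp_force: 0.0
```

Call:
step_arm --motion '[[[-3, 0, 35], 0, -1], [[0, 0, 35], 0, -1], [[0, 0, 24], 0, -1], [[0, 0, 10], 0, -1], [[0, 0, 0], 0, -1], [[0, 0, 0], 0, -1]]'

```text
clock: 4.07
ee_pos: [0.5265, -0.2605, 0.0759]
eef_rot: [[-0.143, 0.99, 0.001], [0.99, 0.143, -0.0], [-0.0, 0.001, -1.0]]
ft_force: [-0.6, -0.9, 0.5]
width: 1.002
grasp_force: 0.0
```

Call:
step_arm --motion '[[[0, -1.5, 1], 0, 1], [[0, 0, 0], 0, 1], [[0, 0, 0], 0, 1], [[0, 0, 0], 0, 1], [[0, 0, 0], 0, 1], [[0, 0, 0], 0, 1], [[0, 0, 0], 0, 1], [[0, 0, 0], 0, 1], [[0, 0, 0], 0, 1], [[0, 0, 0], 0, 1]]' --newtons 30

```text
clock: 4.9
ee_pos: [0.524, -0.2612, 0.0736]
eef_rot: [[-0.142, 0.99, -0.0], [0.99, 0.142, 0.0], [0.0, -0.0, -1.0]]
ft_force: [0.4, -0.6, 0.0]
width: 0.272
grasp_force: 0.0
```

Call:
step_arm --motion '[[[0, 0, 0], 0, 1], [[0, 0, 0], 0, 1], [[0, 0, 0], 0, 1], [[0, 0, 0], 0, 1]]'

```text
clock: 5.23
ee_pos: [0.5243, -0.2611, 0.0736]
eef_rot: [[-0.142, 0.99, 0.0], [0.99, 0.142, 0.0], [0.0, 0.0, -1.0]]
ft_force: [0.7, 0.4, -1.3]
width: 0.154
grasp_force: 30.0
```

Call:
step_arm --motion '[[[0, 0, 0], 0.06, 1], [[0, 0, 0], 0.1, 1], [[0, 0, 0], 0.12, 1], [[0, 0, 0], 0.12, 1], [[0, 0, 0], 0.12, 1], [[0, 0, 0], 0.12, 1], [[0, 0, 0], 0.12, 1]]'

```text
clock: 5.82
ee_pos: [0.5237, -0.261, 0.0737]
eef_rot: [[0.584, 0.812, -0.001], [0.812, -0.584, 0.0], [0.0, -0.001, -1.0]]
ft_force: [0.6, 0.3, -0.6]
width: 0.16
grasp_force: 30.0
```

Call:
step_arm --motion '[[[0, 0, 0], 0.12, 1], [[0, 0, 0], 0.12, 1], [[0, 0, 0], 0.12, 1], [[0, 0, 0], 0.12, 1], [[0, 0, 0], 0.12, 1], [[0, 0, 0], 0.08, 1], [[0, 0, 0], 0.05, 1], [[0, 0, 0], 0, 1], [[0, 0, 0], 0, 1]]'

```text
clock: 6.57
ee_pos: [0.5234, -0.2606, 0.0736]
eef_rot: [[0.975, 0.222, -0.001], [0.222, -0.975, 0.001], [-0.001, -0.001, -1.0]]
ft_force: [-1.4, 1.0, 2.1]
width: 0.157
grasp_force: 30.0
```

The tool x axis now sits at 12.8° and the box at 12.4°, so the isolator is off. Next: release and rise.

Call:
step_arm --motion '[[[0, 0, 0], 0, -1], [[0, 0, 0], 0, -1], [[0, 0, 0], 0, -1], [[0, 0, 0], 0, -1], [[0, 0, 0], 0, -1], [[0, 0, 0], 0, -1], [[0, 0, -20], 0, -1], [[0, 0, -40], 0, -1], [[0, 0, -40], 0, -1], [[0, 0, -40], 0, -1], [[0, 0, -20], 0, -1]]'

```text
clock: 7.48
ee_pos: [0.5253, -0.2627, 0.2383]
eef_rot: [[0.975, 0.221, 0.006], [0.221, -0.975, -0.003], [0.005, 0.004, -1.0]]
ft_force: [0.3, -0.9, -0.3]
width: 0.968
grasp_force: 0.0
```

Call:
step_arm --motion '[[[0, 0, 0], -0.123, -1], [[0, 0, 0], -0.123, -1], [[0, 0, 0], -0.123, -1], [[0, 0, 0], -0.123, -1], [[0, 0, 0], -0.123, -1], [[0, 0, 0], -0.123, -1], [[0, 0, 0], -0.123, -1], [[0, 0, 0], -0.123, -1], [[0, 0, 0], -0.123, -1], [[0, 0, 0], -0.123, -1]]'

```text
clock: 8.32
ee_pos: [0.5239, -0.2613, 0.2337]
eef_rot: [[0.112, 0.994, -0.0], [0.994, -0.112, -0.0], [-0.0, 0.0, -1.0]]
ft_force: [-0.1, 0.7, 0.3]
width: 0.998
grasp_force: 0.0
```

Call:
step_arm --motion '[[[0, 0, 0], -0.123, -1], [[0, 0, 0], -0.123, -1], [[0, 0, 0], -0.123, -1], [[0, 0, 0], -0.123, -1], [[0, 0, 0], -0.123, -1], [[0, 0, 0], -0.123, -1], [[0, 0, 0], -0.123, -1], [[0, 0, 0], -0.123, -1], [[0, 0, 0], -0.123, -1], [[0, 0, 0], -0.123, -1], [[0, 0, 0], -0.118, -1], [[0, 0, 0], 0, -1]]'

```text
clock: 9.32
ee_pos: [0.5237, -0.2616, 0.2336]
eef_rot: [[-0.943, 0.332, -0.0], [0.332, 0.943, 0.0], [0.0, 0.0, -1.0]]
ft_force: [0.2, -0.3, 0.2]
width: 0.999
grasp_force: 0.0
```

```bash
python3 - <<'E'
from h import *
s=ctrl.read_state(); print(s["ee_pos"],s["q"],np.round(s["eef_rot"],3).tolist())
p,d,K,R,t=look("wrist"); P=cloud(d,K,R,t); save("w2",p)
def rect(P,m,nm):
    m=cv2.morphologyEx(m.astype(np.uint8),cv2.MORPH_OPEN,np.ones((2,2)))
    n,l,st,c=cv2.connectedComponentsWithStats(m)
    for i in range(1,n):
        if st[i,4]<60: continue
        q=P[l==i]; r=cv2.minAreaRect((q[:,:2]*1000).astype(np.float32)); b=cv2.boxPoints(r); e=max(b[1]-b[0],b[2]-b[1],key=np.linalg.norm)
        print(nm,c[i].round(),st[i,4],np.round(r[0],1),np.round(r[1],1),round(np.degrees(np.arctan2(e[1],e[0]))%180,1))
z=P[...,2]; rect(P,(z>.1)&(z<.112),"bartop w"); rect(P,(z>.12)&(z<.13),"plates w")
p,d,K,R,t=look("side"); P=cloud(d,K,R,t); z=P[...,2]; ok=(P[...,1]<-.1)&(P[...,0]<.7)
rect(P,ok&(z>.096)&(z<.112),"bartop side"); 
E
```

```text
[ 0.52368677 -0.26156516  0.23357636] [ 0.52267352  0.64502008 -0.2359881   1.69321771  0.19201507  0.82630526
  1.43424661] [[-0.943, 0.332, -0.0], [0.332, 0.943, 0.0], [0.0, 0.0, -1.0]]
bartop w [326. 192.] 1219 [ 534.9 -259. ] [84.2 17.8] 8.4
bartop w [611. 201.] 763 [663.   -8.2] [159.2  39.7] 24.1
plates w [638. 197.] 117 [611.5 -25.8] [45.7  2.9] 0.0
plates w [628. 214.] 799 [659.8  13.4] [175.   0.] 35.2
bartop side [492.  86.] 472 [ 277.5 -518.9] [894.8 484. ] 79.8
bartop side [400.  91.] 166 [ 537.7 -754.7] [ 43.4 149.3] 90.5
bartop side [374. 150.] 94 [ 532.1 -341.9] [ 59.2 192.8] 98.8
```

View pics/w2.png

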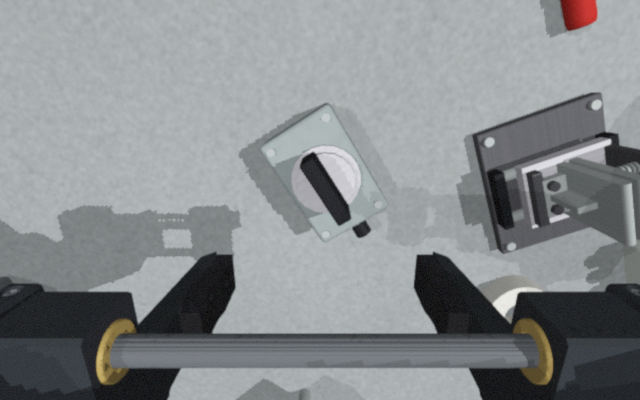

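The picture shows the bar at (326,188) parallel to the box's long side: off. Next I look straight down on the nip on the way to the gauge.

Call:
step_arm --motion '[[[1, 30, 0], 0, -1], [[1, 40, 0], 0, -1], [[1, 40, 0], 0, -1], [[1, 40, 0], 0, -1], [[1, 40, 0], 0, -1], [[1, 40, 0], 0, -1], [[1, 21, 0], 0, -1], [[0, 0, 0], -0.12, -1], [[0, 0, 0], -0.12, -1], [[0, 0, 0], -0.12, -1], [[0, 0, 0], 0, -1], [[0, 0, 0], 0, -1]]'

```text
clock: 10.42
ee_pos: [0.6012, -0.0224, 0.2336]
eef_rot: [[-1.0, -0.014, -0.0], [-0.014, 1.0, 0.0], [0.0, 0.0, -1.0]]
ft_force: [-0.0, 0.6, 0.7]
width: 0.997
grasp_force: 0.0
```

```bash
python3 - <<'E'
from h import *
s=ctrl.read_state(); print(s["ee_pos"],np.round(s["eef_rot"],3).tolist())
p,d,K,R,t=look("wrist"); P=cloud(d,K,R,t); np.savez("pics/w3",p=p,d=d,K=K,R=R,t=t)
print("cam",-R.T@t)
q=cv2.projectPoints(np.array([[.615,-.022,.12]]),cv2.Rodrigues(R)[0],t,K,None)[0].ravel(); print(q)
u,v=q.astype(int); c=p[max(v-75,0):v+75,max(u-100,0):u+100]; print(c.shape,max(u-100,0),max(v-75,0)); save("w3",cv2.resize(c,None,fx=4,fy=4,interpolation=cv2.INTER_NEAREST))
# profile of top surface across y at several x
for x in (.595,.605,.615,.625,.635):
    m=(abs(P[...,0]-x)<.003)&(abs(P[...,1]+.022)<.022)&(P[...,2]>.02)&(P[...,2]<.14)
    o=np.argsort(P[m][:,1]); A=P[m][o]; y=A[:,1]; hi=A[:,2]>.119
    print(x,"high y(mm):",np.unique((y[hi]*1000).round(0)))
E
```

```text
[ 0.60124546 -0.0223815   0.23360417] [[-1.0, -0.014, -0.0], [-0.014, 1.0, 0.0], [0.0, 0.0, -1.0]]
cam [ 0.51774545 -0.02423602  0.37981629]
[325.5227555  213.94703389]
(150, 200, 3) 225 138
0.595 high y(mm): [-38. -37. -36. -35. -34. -33. -32. -31. -26. -25. -24. -23. -22. -21.
 -20. -19.]
0.605 high y(mm): [-38. -37. -36. -35. -34. -33. -32. -31. -26. -25. -24. -23. -22. -21.
 -20. -19.]
0.615 high y(mm): [-38. -37. -36. -35. -34. -33. -32. -31. -30. -26. -25. -24. -23. -22.
 -21. -20. -19. -18.]
0.625 high y(mm): [-38. -37. -36. -35. -34. -33. -32. -31. -30. -26. -25. -24. -23. -22.
 -21. -20. -19. -18.]
0.635 high y(mm): [-37. -36. -35. -34. -33. -32. -31. -30. -25. -24. -23. -22. -21. -20.
 -19. -18.]
```

View pics/w3.png

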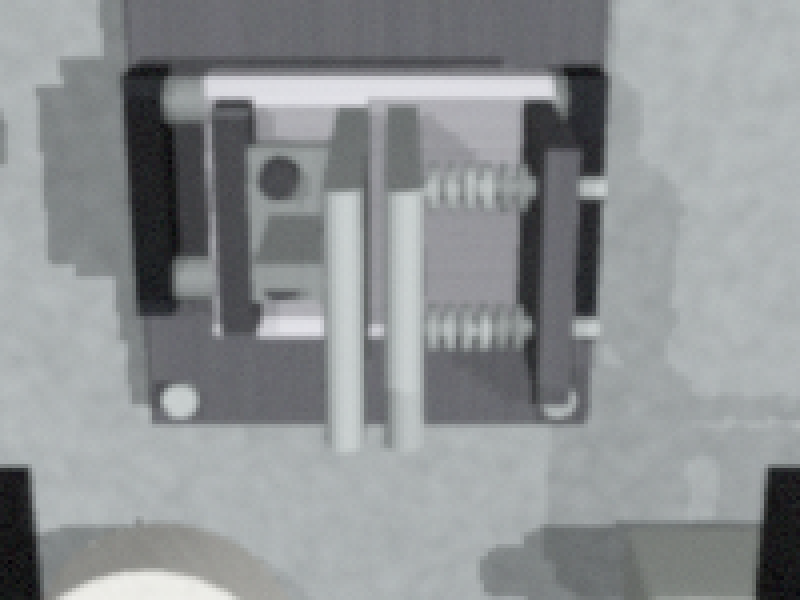

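The plan view shows both plates running almost along world x. The slit lies between crop columns 365 and 386, about 4.5 mm wide, centred near y=-28.3 mm. Now to the gauge.

Call:
step_arm --motion '[[[10, 30, 0], 0, -1], [[10, 38, 0], 0, -1], [[10, 38, 0], 0, -1], [[10, 38, 0], 0, -1], [[10, 38, 0], 0, -1], [[10, 38, 0], 0, -1], [[10, 38, 0], 0, -1], [[10, 38, 0], 0, -1], [[10, 25, 0], 0, -1]]'

```text
clock: 11.22
ee_pos: [0.5037, 0.3017, 0.234]
eef_rot: [[-1.0, -0.019, 0.0], [-0.019, 1.0, 0.003], [-0.0, 0.003, -1.0]]
ft_force: [-0.3, 0.8, -0.1]
width: 1.001
grasp_force: 0.0
```

Call:
step_arm --motion '[[[0, 0, 0], 0.12, -1], [[0, 0, 0], 0.12, -1], [[0, 0, 0], 0.12, -1], [[0, 0, 0], 0, -1], [[0, 0, 0], 0, -1]]'

```text
clock: 11.63
ee_pos: [0.5052, 0.2969, 0.2338]
eef_rot: [[-0.943, 0.333, 0.0], [0.333, 0.943, -0.0], [-0.001, -0.0, -1.0]]
ft_force: [0.3, 0.5, 0.8]
width: 0.999
grasp_force: 0.0
```

```bash
python3 - <<'E'
from h import *
s=ctrl.read_state(); print(s["ee_pos"],np.round(s["eef_rot"],3).tolist())
p,d,K,R,t=look("wrist"); P=cloud(d,K,R,t); save("w4",p)
def rect(m,nm):
    m=cv2.morphologyEx(m.astype(np.uint8),cv2.MORPH_OPEN,np.ones((3,3)))
    n,l,st,c=cv2.connectedComponentsWithStats(m)
    for i in range(1,n):
        if st[i,4]<200: continue
        q=P[l==i]; r=cv2.minAreaRect((q[:,:2]*1000).astype(np.float32)); b=cv2.boxPoints(r); e=max(b[1]-b[0],b[2]-b[1],key=np.linalg.norm)
        print(nm,c[i].round(),st[i,4],np.round(r[0],1),np.round(r[1],1),round(np.degrees(np.arctan2(e[1],e[0]))%180,1))
z=P[...,2]; rect((z>.145)&(z<.155),"gtop"); rect((z>.097)&(z<.104),"standtop")
E
```

```text
[0.50516055 0.2969296  0.23383901] [[-0.943, 0.333, 0.0], [0.333, 0.943, -0.0], [-0.001, -0.0, -1.0]]
gtop [323. 209.] 1578 [505.1 295.4] [25.  36.1] 161.5
standtop [322. 182.] 5304 [504.8 294.8] [70.2 80.5] 160.2
```

Call:
step_arm --motion '[[[-0.5, -1.5, 15], 0, -1], [[0, 0, 35], 0, -1], [[0, 0, 35], 0, -1], [[0, 0, 28], 0, -1], [[0, 0, 12], 0, -1], [[0, 0, 0], 0, 0.3], [[0, 0, 0], 0, 1], [[0, 0, 0], 0, 1], [[0, 0, 0], 0, 1], [[0, 0, 0], 0, 1], [[0, 0, 0], 0, 1], [[0, 0, 0], 0, 1]]' --newtons 30

```text
clock: 12.68
ee_pos: [0.5055, 0.2956, 0.1095]
eef_rot: [[-0.942, 0.334, 0.001], [0.334, 0.942, 0.001], [-0.001, 0.001, -1.0]]
ft_force: [0.4, 0.2, 0.8]
width: 0.492
grasp_force: 0.0
```

Call:
step_arm --motion '[[[0, 0, 0], 0, 1], [[0, 0, 0], 0, 1], [[0, 0, 0], 0, 1], [[0, 0, 0], 0, 1], [[0, 0, 0], 0, 1], [[0, 0, 0], 0, 1], [[0, 0, 0], 0, 1]]'

```text
clock: 13.27
ee_pos: [0.5052, 0.2954, 0.1088]
eef_rot: [[-0.943, 0.334, 0.0], [0.334, 0.943, 0.0], [-0.0, 0.0, -1.0]]
ft_force: [0.3, -0.2, 1.0]
width: 0.271
grasp_force: 29.9
```

Call:
step_arm --motion '[[[0, 0, -4], 0, 1], [[0, 0, -8], 0, 1], [[0, 0, -14], 0, 1], [[0, 0, -16], 0, 1], [[0, 0, -16], 0, 1], [[0, 0, -16], 0, 1], [[0, 0, -16], 0, 1], [[0, 0, -16], 0, 1], [[0, 0, -16], 0, 1], [[0, 0, -8], 0, 1], [[0, 0, 0], 0, 1]]'

```text
clock: 14.18
ee_pos: [0.506, 0.2959, 0.2409]
eef_rot: [[-0.942, 0.334, 0.003], [0.334, 0.942, 0.002], [-0.002, 0.003, -1.0]]
ft_force: [0.6, 0.7, -2.1]
width: 0.271
grasp_force: 29.9
```

The lift is good, with the gauge weight showing on the wrist. Next: turn and carry it over the nip.

Call:
step_arm --motion '[[[0, 0, 0], -0.09, 1], [[0, 0, 0], -0.09, 1], [[0, 0, 0], -0.09, 1], [[0, 0, 0], -0.09, 1], [[0, 0, 0], 0, 1]]'

```text
clock: 14.6
ee_pos: [0.5046, 0.2947, 0.2377]
eef_rot: [[-1.0, -0.021, -0.002], [-0.021, 1.0, -0.001], [0.002, -0.001, -1.0]]
ft_force: [-0.3, -0.0, -2.0]
width: 0.272
grasp_force: 29.9
```

Call:
step_arm --motion '[[[-5, -15, 0], 0, 1], [[-10, -30, 0], 0, 1], [[-10, -32, 0], 0, 1], [[-10, -32, 0], 0, 1], [[-10, -32, 0], 0, 1], [[-10, -32, 0], 0, 1], [[-10, -32, 0], 0, 1], [[-10, -32, 0], 0, 1], [[-10, -32, 0], 0, 1], [[-10, -32, 0], 0, 1], [[-6, -17, 0], 0, 1], [[-3, -8, 0], 0, 1]]'

```text
clock: 15.6
ee_pos: [0.6156, -0.0335, 0.2377]
eef_rot: [[-1.0, -0.011, -0.001], [-0.011, 1.0, -0.003], [0.001, -0.003, -1.0]]
ft_force: [0.3, -0.2, -1.2]
width: 0.272
grasp_force: 29.9
```

Call:
step_arm --motion '[[[0, 0, 0], 0, 1], [[0, 0, 0], 0, 1], [[0, 0, 0], 0, 1]]'

```text
clock: 15.85
ee_pos: [0.6148, -0.0257, 0.2385]
eef_rot: [[-1.0, -0.022, -0.001], [-0.022, 1.0, 0.002], [0.001, 0.002, -1.0]]
ft_force: [0.1, 0.5, -2.1]
width: 0.266
grasp_force: 29.9
```

```bash
python3 - <<'E'
from h import *
s=ctrl.read_state(); print(s["ee_pos"],s["ft_force"],np.round(s["eef_rot"],3).tolist())
ims=[]
for n in("wrist","scene"):
    p,d,K,R,t=look(n)
    q=cv2.projectPoints(np.array([[.615,-.028,.14]]),cv2.Rodrigues(R)[0],t,K,None)[0].ravel().astype(int)
    u,v=q; print(n,q); c=p[v-50:v+50,u-50:u+50]; ims.append(cv2.resize(c,(400,400),interpolation=cv2.INTER_NEAREST))
    P=cloud(d,K,R,t); 
    if n=="wrist":
        for lo,hi in((.147,.165),(.165,.185),(.185,.215),(.119,.13)):
            m=(abs(P[...,0]-.612)<.03)&(abs(P[...,1]+.028)<.03)&(P[...,2]>lo)&(P[...,2]<hi)
            A=P[m]*1000; print(lo,len(A),A.min(0).round(1) if len(A) else 0,A.max(0).round(1) if len(A) else 0)
save("w5",np.hstack(ims))
E
```

```text
[ 0.61479531 -0.02570426  0.23853537] [ 0.06713109  0.5229539  -2.1087283 ] [[-1.0, -0.022, -0.001], [-0.022, 1.0, 0.002], [0.001, 0.002, -1.0]]
wrist [322 204]
0.147 33 [604.7 -28.2 150.1] [605.7 -24.7 164.7]
0.165 84 [604.6 -29.3 165.4] [608.3 -23.6 184.9]
0.185 222 [604.6 -30.7 185.4] [605.9 -22.3 213.4]
0.119 1092 [588.9 -38.2 119. ] [641.9 -17.6 127.3]
scene [279 179]
```

View pics/w5.png

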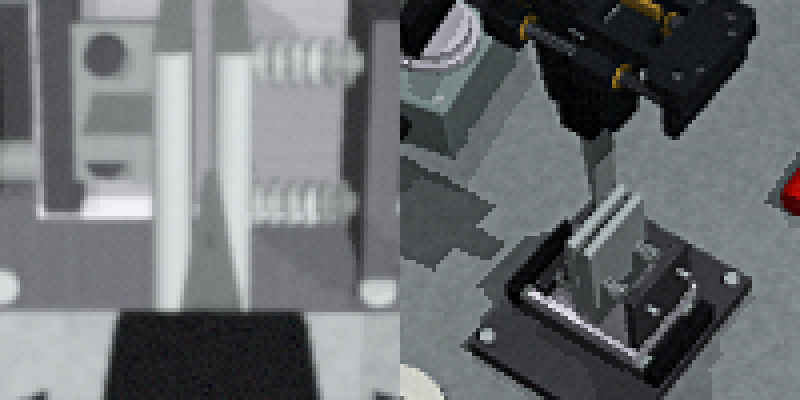

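The left half shows the blade tip (212,175) just above the slit, slightly to the right of its centre, and the wrist was still swaying. I'll let it settle.

Call:
step_arm --motion '[[[0, 0, 0], 0, 1], [[0, 0, 0], 0, 1], [[0, 0, 0], 0, 1], [[0, 0, 0], 0, 1]]'

```text
clock: 16.28
ee_pos: [0.6153, -0.0283, 0.2388]
eef_rot: [[-1.0, -0.02, 0.0], [-0.02, 1.0, 0.0], [-0.0, 0.0, -1.0]]
ft_force: [-0.6, -0.1, -2.2]
width: 0.27
grasp_force: 29.9
```

```bash
python3 - <<'E'
from h import *
s=ctrl.read_state(); print(s["ee_pos"],s["ft_force"])
p,d,K,R,t=look("wrist"); P=cloud(d,K,R,t)
y=P[...,1]*1000; X=P[...,0]; Z=P[...,2]
for lo,hi in((.15,.16),(.16,.17),(.17,.18),(.18,.19)):
    m=(abs(X-.606)<.004)&(abs(y+28)<15)&(Z>lo)&(Z<hi); print(lo,m.sum(),y[m].min().round(1),y[m].max().round(1),((y[m].min()+y[m].max())/2).round(2))
for x in(.605,.615,.625,.635):
    m=(abs(X-x)<.003)&(abs(y+28)<14)&(Z>.119)&(Z<.13); a=np.sort(y[m]); g=np.diff(a); i=g.argmax(); print(x,"outer",a[0].round(1),a[-1].round(1),"inner",a[i].round(1),a[i+1].round(1),"ctr",((a[0]+a[-1])/2).round(2),((a[i]+a[i+1])/2).round(2))
E
```

```text
[ 0.61534989 -0.02833953  0.23877152] [-0.64866929 -0.07805195 -2.18769194]
0.15 20 -30.3 -28.1 -29.2
0.16 25 -30.9 -27.5 -29.19
0.17 40 -31.5 -26.9 -29.18
0.18 53 -32.0 -26.3 -29.18
0.605 outer -37.7 -18.3 inner -30.4 -25.7 ctr -28.0 -28.02
0.615 outer -37.6 -18.0 inner -30.3 -25.4 ctr -27.77 -27.84
0.625 outer -37.4 -18.4 inner -31.7 -25.2 ctr -27.95 -28.45
0.635 outer -37.3 -18.1 inner -33.2 -23.3 ctr -27.73 -28.24
```

Call:
step_arm --motion '[[[0, 1.2, 2], 0, 1], [[0, 0, 4], 0, 1], [[0, 0, 5], 0, 1], [[0, 0, 5], 0, 1], [[0, 0, 5], 0, 1], [[0, 0, 4], 0, 1], [[0, 0, 4], 0, 1], [[0, 0, 4], 0, 1], [[0, 0, 4], 0, 1], [[0, 0, 3], 0, 1], [[0, 0, 0], 0, 1], [[0, 0, 0], 0, 1]]'

```text
clock: 17.33
ee_pos: [0.6153, -0.0274, 0.1986]
eef_rot: [[-1.0, -0.019, -0.0], [-0.019, 1.0, 0.0], [0.0, 0.0, -1.0]]
ft_force: [-0.3, 0.6, -0.6]
width: 0.265
grasp_force: 29.9
```

Call:
step_arm --motion '[[[0, 0, 2], 0, 1], [[0, 0, 2], 0, 1], [[0, 0, 2], 0, 1], [[0, 0, 2], 0, 1], [[0, 0, 2], 0, 1], [[0, 0, 0], 0, 1], [[0, 0, 0], 0, 1]]'

```text
clock: 17.92
ee_pos: [0.6155, -0.0273, 0.1885]
eef_rot: [[-1.0, -0.019, 0.0], [-0.019, 1.0, 0.0], [-0.0, 0.0, -1.0]]
ft_force: [0.6, 0.7, -3.4]
width: 0.275
grasp_force: 29.9
```

Call:
step_arm --motion '[[[0, 0, 2], 0, 1], [[0, 0, 2], 0, 1], [[0, 0, 2], 0, 1], [[0, 0, 2], 0, 1], [[0, 0, 0], 0, 1], [[0, 0, 0], 0, 1]]'

```text
clock: 18.42
ee_pos: [0.6155, -0.0274, 0.1805]
eef_rot: [[-1.0, -0.019, 0.0], [-0.019, 1.0, 0.0], [-0.0, 0.0, -1.0]]
ft_force: [1.0, 0.7, -0.5]
width: 0.274
grasp_force: 29.9
```

```bash
python3 - <<'E'
from h import *
s=ctrl.read_state(); print(s["ee_pos"],s["ft_force"])
p,d,K,R,t=look("wrist"); P=cloud(d,K,R,t); save("w6",p)
y=P[...,1]*1000; X=P[...,0]; Z=P[...,2]
for x in(.595,.600):
    m=(abs(X-x)<.0025)&(abs(y+28)<14)&(Z>.119)&(Z<.13); a=np.sort(y[m]); g=np.diff(a); i=g.argmax(); print(x,"outer",a[0].round(1),a[-1].round(1),"inner",a[i].round(1),a[i+1].round(1))
E
```

```text
[ 0.6155353  -0.02739552  0.18051225] [ 0.95673558  0.67569552 -0.5048114 ]
0.595 outer -38.9 -18.0 inner -31.2 -25.7
0.6 outer -38.9 -17.8 inner -31.2 -25.6
```

Call:
step_arm --motion '[[[0, 0, 2], 0, 1], [[0, 0, 2], 0, 1], [[0, 0, 2], 0, 1], [[0, 0, 2], 0, 1], [[0, 0, 1], 0, 1], [[0, 0, 0], 0, 1], [[0, 0, 0], 0, 1], [[0, 0, 0], 0, 1], [[0, 0, 0], 0, 1]]'

```text
clock: 19.22
ee_pos: [0.6154, -0.0274, 0.1716]
eef_rot: [[-1.0, -0.019, 0.0], [-0.019, 1.0, 0.0], [-0.0, 0.0, -1.0]]
ft_force: [0.0, -1.3, 2.7]
width: 0.268
grasp_force: 29.9
```

```bash
python3 - <<'E'
from h import *
F=[]
for k in range(6):
    s=ctrl.read_state(); F.append(s["ft_force"])
    p,d,K,R,t=look("wrist"); P=cloud(d,K,R,t)
    y=P[...,1]*1000; X=P[...,0]; Z=P[...,2]
    m=(abs(X-.598)<.004)&(abs(y+28)<14)&(Z>.119)&(Z<.13); a=np.sort(y[m]); g=np.diff(a); i=g.argmax(); print("outer",a[0].round(1),a[-1].round(1),"inner",a[i].round(1),a[i+1].round(1))
print(s["clock"],s["ee_pos"],np.mean(F,0).round(2),np.std(F,0).round(2),s["width"],s["grasp_force"])
c=p[120:330,220:430]; save("w7",cv2.resize(c,(600,600)))
E
```

```text
outer -39.1 -17.7 inner -31.7 -25.2
outer -39.1 -17.7 inner -31.7 -25.2
outer -39.1 -17.6 inner -31.7 -25.2
outer -39.1 -17.7 inner -31.7 -25.2
outer -39.1 -17.6 inner -31.7 -25.2
outer -39.1 -17.7 inner -31.7 -25.1
19.4667 [ 0.61541753 -0.02737594  0.17160515] [ 1.07 -0.14  1.76] [0.55 0.59 0.55] 0.2706491783783736 29.926653897418873
```

View pics/w7.png

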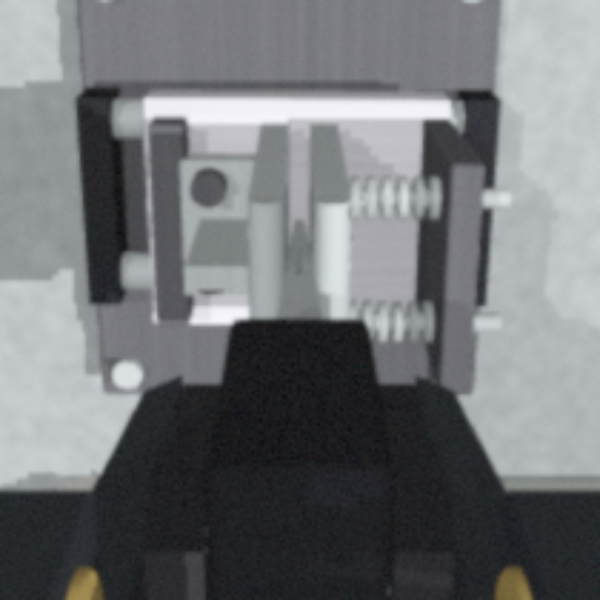

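The picture shows the blade tip entering between the plates at (300,230), with the handle clear of them. The gap has opened by about 1.8 mm, so each plate presses with about 5.5 N. The wrist force has risen by about 4 N, which fits. Handing in.

```bash
python3 -c "
from h import *
print(workorder.sign_off())"
```

```text
the job is handed in; nothing more can be done
None
```

I turned the isolator off and handed the job in with the gauge still gripped, its blade about 42 mm down between the nip plates at an estimated 5.5 N on each plate. The sign-off returned no verdict.

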